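# Load a hinge bar onto the sloped rail of a screwdriving fixture

### The job

Draw the armrest hinge bar out of the hooded blue bin, where only its barrel end can be reached, and put it down; then take it again in another place so that you can lay it along the narrow sloped rail of the screwdriving fixture, barrel end downhill under the guide bridge. Push it home against the red stop with a firm but gentle press (at least 5 N, never over 40 N) and leave it lying there, without shifting the screwdriver, the screw tray or the armrest shell.

Things in the scene. Friction and masses are not known exactly. Their poses are not given: they have to be found in the camera images.
- bar: Hinge bar, about 0.2 kg: a straight brass-coloured bar 24 mm wide, 22 mm high, with a dark hinge barrel (26 mm diameter, 30 mm wide, lying across) at its +x end; 180 mm long, the barrel taking the last 26 mm. Origin: middle of its length, on the underside; x towards the barrel, z up. At the start it lies in the bin, barrel first, 60 to 75 mm of it sticking out of the mouth.
- bar_tip (a point): Outermost point of the barrel end of the bar, at underside level: 90 mm from the bar's origin along its +x.
- bar_tail (a point): The bar's plain tail end, at underside level: 90 mm from the bar's origin along its -x.
- bin: Fixed blue picking bin, 150 mm long (x), 120 mm wide (y), closed top 82 mm high; open only at its +x end, the mouth, 75 mm from the origin. Origin: centre of its underside on the bench, z up. The floor inside is 26 mm above the bench, the mouth 110 mm wide and 51 mm high.
- fixture: Fixed screwdriving fixture: dark base plate 250 (x) by 130 (y) by 12 mm on the bench, carrying the rail, bridge and stop. Origin: centre of the plate's underside; x points the way the rail runs downhill. The aluminium guide bridge spans the lower part of the rail on legs 64 mm apart inside.
- rail: White rail, 12 mm wide, sloping 15 degrees. Origin on the centre line of its top face, 78 mm above the bench; x along the rail downhill, z square out of its top face, which runs from x = -75 to +95 mm. The bridge plate covers x = +15 to +95 mm, its underside 36 mm and its top 44 mm above the rail's top face (bushes to 56 mm), 80 mm wide.
- stop: The red stop at the low end of the rail. Origin on its flat face (x = +95 mm in the rail's frame), 8 mm above the rail's top face, on the centre line; axes as the rail's. The face is 34 mm wide and reaches from 17 mm below to 33 mm above the rail's top face.
- driver: Electric screwdriver lying loose on the bench, dark blue, 215 mm long, 34 mm wide and high; origin under its middle. Leave it alone.
- screw_tray: Small loose blue tray of screws, 100 by 80 by 45 mm, origin at the centre of its underside. Leave it alone.
- armrest: Loose grey armrest shell, 130 by 270 by 70 mm, origin at the centre of its underside. Leave it alone.

How it is judged:
By the outcome, as a careful person would: the job done as asked, in the order asked, and still so for the second after the job is handed in, with the robot touching nothing.
It also fails if it takes over 64 s, if anything falls off the work surface, if the arm or the gripper's body presses on something with over 40 N, if the wrist force passes 120 N, or if a joint passes its speed limit or range.

### The arm

A 7-joint arm with a two-finger parallel gripper is mounted at the origin on the work surface. World frame = base frame: x ahead of the robot, y to its left, z up, the work surface at z = 0. Lengths are in m, angles in rad, forces in N, time in s.
With the tool pointing down it reaches from about 0.425 to 0.875 m from the base axis. Payload 4.7 kg.
Tool frame: the origin (TCP) lies between the finger pads; the fingertips stand 19 mm ahead of it and the grasp point (between the pads) is the TCP (ctrl.tip_extent is the distance from the TCP to the fingertips, in m); z points along the fingers, y is the line along which they close (so a half turn about z gives the same grasp; the last joint's range is limited). The gripper opens to 87 mm and grips with 3 to 60 N. Pads are 19 mm wide; open, the fingers measure 117 mm over their backs; the gripper's body (75 mm by 190 mm) begins 51 mm behind the grasp point.
Start: joints at [1.36, 0.321, -0.07, 1.45, 0.023, 1.371, -0.057], TCP at [0.145, -0.634, 0.242] pointing down, gripper open.
Joint ranges: [-2.86, 2.86], [-0.3, 2.09], [-1.38, 1.24], [0.06, 2.45], [-1.56, 4.7], [0.09, 2.05], [-2.69, 2.69]. Speed limits (rad/s): [2.57, 2.57, 3.14, 3.14, 3.14, 3.14, 3.14].

### API

Orientations are given as a rotation vector (axis times angle).
In Python, from bench import ctrl gives the robot as it stands.
- The arm moves only by the shell command python3 -m crank 'ROWS' [OPENING] [FORCE]. ROWS is JSON, a list of rows, each an object of numbers: "tx", "ty", "tz": the shift along the tool's x, y, z in mm; "turn": the turn about the tool's z in units of 5 degrees (1.0 is 5 degrees). In form: [{"tx": .., "ty": .., "tz": .., "turn": ..}, ...]. A call has 1 to 5 rows; each row is the pose to reach, as a shift and turn from the pose commanded when the call began, along the tool's axes at that moment; what a row does not reach only later rows make up. A row lasts 1/8 s, in which the tool goes at most 62.5 mm and 10.7 degrees, less where a joint would pass 70% of its speed; a pose out of reach is approached as far as the arm can. A call with a gripper value outside its range is refused whole. OPENING is the finger opening in mm, from 0 to 87, set as the call begins (- or left out, the last holds). The fingers move at their own pace and stop on an object; FORCE is the grip in N (left out, the last holds). Time passes only in rows, so rows that repeat a pose let the fingers close. It gives the time, the measured TCP pose, the force, the opening and the grip force at its end, in the units of the state.
- ctrl.get_state(): the state, without advancing time (a new reading comes with each control period).
- ctrl.get_image(name): name is "side" or "top"; returns (picture, depth): 400x640x3 uint8, red, green, blue; 400x640 float32, m along the optical axis (not along the pixel's ray), 0 where there is no reading.
- ctrl.camera_model(name): a dict with "intrinsics" (3x3 intrinsics, pixels), "origin" and "orientation" of the camera in the world. Camera axes: x right, y down, z forward; pixel columns grow to the right and rows downward; lengths in m; the calibration is good to about 2 mm. A picture is of the moment at which its call begins. camera_model takes no time and is no camera call.
- ctrl.close_job(): hands the job in; it is judged then, once.
Trained networks look in the newest picture that a camera, given by its name, has taken for a name from the list of things; names that differ only in an ending like _2 or _b are one class to them, and where a whole thing is asked for, a point or a joint stands for the part that bears it (a point fixed in the world has none). Each returns a list of dicts, best first, with "confidence" (0 to 1); they miss things now and then, are a little off and sometimes report something else, mostly with a low value. They report only what shows in the picture. A call takes as long as a camera call.
- ctrl.recognise(camera, query): "xyz" ([x, y, z] in m, in world coordinates, good to about 4 mm: the middle of the surface that is visible of it).
- ctrl.mark_of(camera, query): "xyz" ([x, y, z] in m, in world coordinates, good to about 4 mm: a listed point, or the origin of a listed thing).
The state is a dict: "time": time; "joint_positions": joint angles; "qd": joint speeds; "joint_torque": joint torques, N m; "position": TCP position; "tool_rot": TCP orientation; "ft_force": force on the tool from outside, world axes, zero at the start; "torque": the same for the moment, N m; "grip_width": opening from 0.0 (shut) to 1.0 (fully open); "grip_force": force on a finger pad.
Only numpy, scipy, OpenCV 4.12 (cv2) and the standard library are available. Lean on these libraries where they do the work, as an engineer would, in place of code of your own. Each camera call takes 0.05 s, during which the arm holds its last target. There are 200 camera calls.

## Working session

There is one attempt and no reset: what is moved stays moved. The work goes in short steps, Python scripts to look and compute and a shell command to move; the robot and the scene stay as the last step left them, time stands still between calls to the robot, and variables do not carry over. Pictures are saved under pics/ and viewed, at most 10 in all, crops included, and the job is handed in when it is done.

```bash
mkdir -p pics; ls
cat > h.py <<'E'
import numpy as np, cv2
from scipy.spatial.transform import Rotation as R
from bench import ctrl
def snap(cam,name):
    im,d=ctrl.get_image(cam); cv2.imwrite(f'pics/{name}.png',im[:,:,::-1]); np.save(f'pics/{name}.npy',d); return im,d
def cloud(cam,d):
    m=ctrl.camera_model(cam); K=np.array(m['intrinsics']); o=np.array(m['origin']); r=np.array(m['orientation'])
    r=R.from_rotvec(r).as_matrix() if r.shape==(3,) else r
    v,u=np.mgrid[:d.shape[0],:d.shape[1]]
    p=np.stack([(u-K[0,2])/K[0,0]*d,(v-K[1,2])/K[1,1]*d,d],-1)
    return p@r.T+o
def st():
    s=ctrl.get_state(); print('t',round(s['time'],2),'p',np.round(s['position'],4),'rot',np.round(s['tool_rot'],3),'F',np.round(s['ft_force'],1),'g',s['grip_width'],s['grip_force']); return s
E
python3 - <<'E'
from h import *
s=st(); print(R.from_rotvec(s['tool_rot']).as_matrix().round(3))
for c in('top','side'):
    snap(c,c+'0'); print(c,ctrl.camera_model(c))
    for q in('bar','bar_tip','bin','fixture','rail','stop','driver','screw_tray','armrest'):
        f=ctrl.mark_of(c,q)[:2]; print(q,[(np.round(x['xyz'],4).tolist(),round(x['confidence'],2)) for x in f])
E
```

```text
pics
t 0.0 p [ 0.1447 -0.6332  0.2405] rot [-3.12e+00 -3.52e-01  1.00e-03] F [ 0.1  1.  -0.5] g 1.0002354625204135 0.0
[[ 0.975  0.223 -0.001]
 [ 0.223 -0.975  0.002]
 [-0.    -0.002 -1.   ]]
top {'intrinsics': array([[467.81061104,   0.        , 316.2590858 ],
       [  0.        , 467.81061104, 199.61144406],
       [  0.        ,   0.        ,   1.        ]]), 'origin': array([0.37553943, 0.0468256 , 1.03786567]), 'orientation': array([-2.11524459,  2.10971344, -0.23012673])}
bar [([0.4415, 0.2772, 0.0269], 0.69)]
bar_tip [([0.4198, 0.1959, 0.0282], 0.71)]
bin [([0.4553, 0.3292, 0.0066], 0.88)]
fixture [([0.5227, -0.2249, -0.0014], 0.75)]
rail [([0.5216, -0.2249, 0.0804], 0.94)]
stop [([0.5246, -0.3169, 0.0599], 0.45), ([0.7539, -0.186, 0.0019], 0.32)]
driver [([0.7428, 0.1074, 0.0013], 0.57)]
screw_tray [([0.3635, -0.1323, 0.001], 0.65)]
armrest [([0.7529, -0.188, -0.0016], 0.86)]
side {'intrinsics': array([[430.27144588,   0.        , 325.9827477 ],
       [  0.        , 430.27144588, 203.77795866],
       [  0.        ,   0.        ,   1.        ]]), 'origin': array([-0.05355571,  0.66079322,  0.77976319]), 'orientation': array([-0.97561295,  2.37891926, -1.13654723])}
bar []
bar_tip [([0.4138, 0.1932, 0.0278], 0.73)]
bin [([0.458, 0.3285, 0.0001], 0.71)]
fixture [([0.523, -0.2268, -0.0029], 0.69), ([0.3586, -0.1341, 0.0019], 0.59)]
rail [([0.5227, -0.226, 0.0755], 0.86)]
stop [([0.5281, -0.3204, 0.0612], 0.6)]
driver []
screw_tray [([0.3616, -0.1337, 0.0004], 0.78)]
armrest [([0.7537, -0.1851, 0.0022], 0.63)]
```

View pics/top0.png

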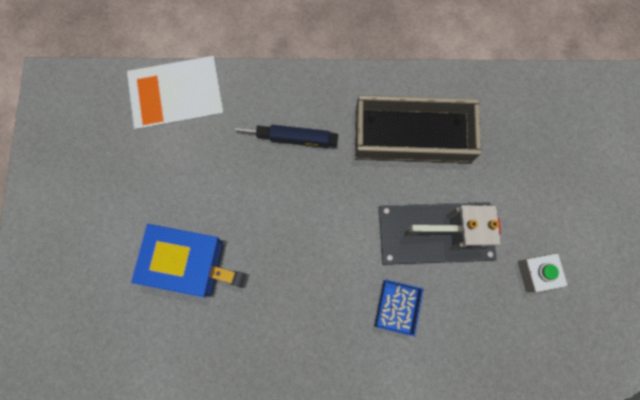

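View pics/side0.png

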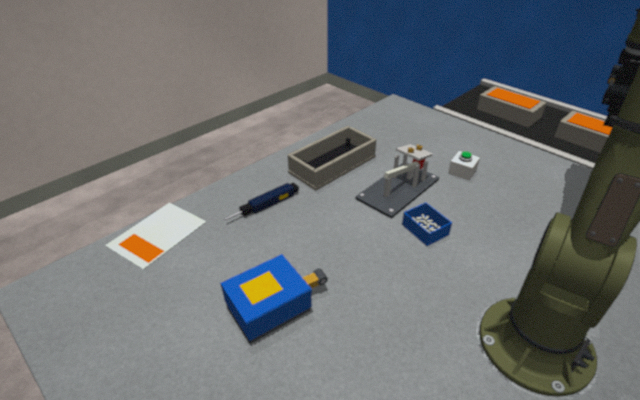

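The top view shows the bin at (180,260) with the brass bar and dark barrel out to (245,279). The rail is at (410–460,229), the bridge at (480,225) and the red stop at (500,226). The side view agrees. Next I measure the poses precisely.

Run:
```python
from h import *
def axis(P):
    c,wh,a=cv2.minAreaRect((P[:,:2]*1000).astype(np.float32)); return np.round(c,1),np.round(wh,1),round(a,2)
for c in('top','side'):
    im=cv2.imread(f'pics/{c}0.png'); d=np.load(f'pics/{c}0.npy'); P=cloud(c,d)
    hsv=cv2.cvtColor(im,cv2.COLOR_BGR2HSV)
    x,y,z=P[...,0],P[...,1],P[...,2]
    def rep(n,m):
        m=cv2.morphologyEx(m.astype(np.uint8),cv2.MORPH_OPEN,np.ones((2,2)))>0
        Q=P[m]
        if len(Q)<5: print(c,n,len(Q)); return
        print(c,n,len(Q),axis(Q),'z',np.percentile(Q[:,2],[5,50,95]).round(4),'mean',Q.mean(0).round(4))
        return Q
    nb=(abs(x-.42)<.06)&(y<.26)&(y>.17)
    brass=nb&(hsv[...,0]>10)&(hsv[...,0]<28)&(hsv[...,1]>120)&(z>.035)&(z<.06); rep('brass',brass)
    rep('bar all',nb&(z>.035)&(z<.062)&~((hsv[...,0]>100)&(hsv[...,1]>150)))
    rep('barrel',nb&(z>.03)&(z<.06)&(hsv[...,1]<100))
    rep('bintop',(abs(x-.45)<.12)&(abs(y-.33)<.12)&(z>.072)&(z<.095))
    nf=(abs(x-.523)<.09)&(abs(y+.225)<.15)
    Q=rep('rail',nf&(z>.07)&(z<.11)&(y>-.235)&(abs(x-.52)<.02))
    if Q is not None:
        f=np.polyfit(Q[:,1],Q[:,0],1); g=np.polyfit(Q[:,1],Q[:,2],1); print('x(y)',f,'z(y)',g, 'x@-.225',np.polyval(f,-.225),'z',np.polyval(g,-.225))
    rep('plate',nf&(z>.006)&(z<.02))
    Q=rep('bridge',nf&(z>.09)&(z<.135)&(y<-.24))
    rep('tray',(abs(x-.3625)<.06)&(abs(y+.133)<.06)&(z>.02))
    rep('driver',(abs(x-.74)<.06)&(abs(y-.11)<.14)&(z>.012))
```

```text
top brass 243 (array([425.6, 235.9]), array([49.2, 24.2]), 74.39) z [0.0428 0.0489 0.0524] mean [0.4256 0.2349 0.047 ]
top bar all 428 (array([421.8, 226.5]), array([69.2, 30.6]), 78.0) z [0.0023 0.0493 0.0536] mean [0.4225 0.2228 0.0456]
top barrel 166 (array([418.6, 218.8]), array([55.4, 30.1]), 85.21) z [0.0004 0.0504 0.0547] mean [0.4169 0.2037 0.0431]
top bintop 4539 (array([440.2, 237.9]), array([396.7, 132.1]), 81.83) z [0.0794 0.0829 0.0858] mean [0.4528 0.3256 0.0845]
top rail 275 (array([468.4, -91.3]), array([ 43.5, 330. ]), 26.4) z [0.0128 0.0848 0.0974] mean [ 0.5189 -0.1931  0.0851]
x(y) [-0.25935851  0.46877879] z(y) [1.79157854 0.43102242] x@-.225 0.5271344536985022 z 0.027917250324931697
top plate 4749 (array([ 503.2, -149.4]), array([168.3, 436.8]), 11.97) z [0.0091 0.013  0.0178] mean [ 0.513  -0.2016  0.0191]
top bridge 1433 (array([ 484.3, -158.1]), array([ 95.2, 454.1]), 16.11) z [0.0947 0.1086 0.1222] mean [ 0.5217 -0.289   0.1101]
top tray 471 (array([374.5, -71.5]), array([231.2, 103.3]), 77.07) z [0.0003 0.0405 0.048 ] mean [ 0.3602 -0.1389  0.036 ]
top driv
[... 641 characters left out ...]
array([ 36.9, 138.2]), 23.74) z [0.0161 0.0807 0.0956] mean [ 0.5197 -0.1905  0.0758]
x(y) [-0.24577721  0.47286215] z(y) [0.47691059 0.16668589] x@-.225 0.5281620193574197 z 0.059381008899916266
side plate 1815 (array([306.9, 190.8]), array([ 219.3, 1164.1]), 26.82) z [0.0056 0.0136 0.0172] mean [ 0.5023 -0.1917  0.0162]
side bridge 335 (array([267.1,  80.4]), array([ 116.8, 1321.9]), 33.55) z [0.0048 0.1111 0.1241] mean [ 0.5165 -0.2844  0.1075]
side tray 775 (array([192.7, 248.9]), array([125.7, 951.5]), 23.34) z [0.0175 0.0329 0.0465] mean [ 0.3536 -0.128   0.0363]
side driver 798 (array([412.4, 395.5]), array([ 207.5, 1052.2]), 49.19) z [0.0057 0.0284 0.0369] mean [0.7343 0.0985 0.0272]
```

```bash
cat >> h.py <<'E'
def fitrect(Q,lo,hi):
    Q=Q[(Q[:,2]>lo)&(Q[:,2]<hi)]; md=np.median(Q[:,:2],0)
    return Q
def biggest(m):
    n,l,s,_=cv2.connectedComponentsWithStats(m.astype(np.uint8),connectivity=4); return l==1+np.argmax(s[1:,4])
def rect(Q):
    c,(w,h),a=cv2.minAreaRect((Q[:,:2]*1000).astype(np.float32))
    if w<h: w,h,a=h,w,a+90
    return f'c {np.round(c,1)} len {w:.1f} wid {h:.1f} ang {a:.1f}'   # ang of long side, deg from +x
E
python3 - <<'E'
from h import *
c='top'
im=cv2.imread(f'pics/{c}0.png'); d=np.load(f'pics/{c}0.npy'); P=cloud(c,d); x,y,z=np.moveaxis(P,-1,0)
hsv=cv2.cvtColor(im,cv2.COLOR_BGR2HSV)
def rep(n,m):
    Q=P[biggest(m)]; print(n,len(Q),rect(Q),'z50',np.median(Q[:,2]).round(4)); return Q
nb=(abs(x-.42)<.06)&(y<.27)&(y>.17)
blue=(hsv[...,0]>100)&(hsv[...,0]<130)&(hsv[...,1]>150)
rep('bar',nb&(z>.035)&(z<.06)&~blue)
rep('brass',nb&(z>.042)&(z<.056)&(hsv[...,0]<30)&(hsv[...,1]>120))
rep('bintop',(abs(x-.45)<.12)&(abs(y-.33)<.12)&(z>.076)&(z<.09))
nf=(abs(x-.523)<.09)&(abs(y+.225)<.15)
Q=rep('rail',nf&(z>.06)&(z<.108)&(y>-.238)&(abs(x-.523)<.03))
f=np.polyfit(Q[:,1],Q[:,0],1); g=np.polyfit(Q[:,1],Q[:,2],1); print('x(y)',f,'z(y)',g,'at -.225',np.polyval(f,-.225),np.polyval(g,-.225))
rep('plate',nf&(z>.006)&(z<.14))
rep('bridge',nf&(z>.1)&(z<.13)&(y<-.235))
rep('tray',(abs(x-.3625)<.08)&(abs(y+.133)<.08)&(z>.03)&(z<.06))
E
```

```text
bar 451 c [424.7 228.5] len 74.0 wid 30.3 ang 76.3 z50 0.0494
brass 248 c [427.8 238.2] len 48.5 wid 23.4 ang 73.1 z50 0.0491
bintop 4539 c [456.2 329. ] len 151.6 wid 124.0 ang 79.1 z50 0.083
rail 296 c [ 521.2 -193.4] len 86.9 wid 12.5 ang 92.3 z50 0.0861
x(y) [-0.04368269  0.51223825] z(y) [0.19491881 0.12292021] at -.225 0.5220668523017409 0.07906347436110255
plate 6829 c [ 522.9 -226.5] len 251.0 wid 130.8 ang 92.2 z50 0.0141
bridge 1253 c [ 525.1 -287.1] len 80.0 wid 74.5 ang 2.6 z50 0.1104
tray 395 c [ 361.4 -132.8] len 100.0 wid 81.0 ang 166.9 z50 0.0444
```

```bash
cat >> h.py <<'E'
def go(x,y,z,ang):  # shift from now to world mm target, tool-y angle deg
    s=ctrl.get_state(); M=R.from_rotvec(s['tool_rot']).as_matrix(); d=np.array([x,y,z])-np.array(s['position'])*1000
    a=np.degrees(np.arctan2(M[1,1],M[0,1])); da=(ang-a+180)%360-180
    print('tx ty tz',(M.T@d).round(1),'turn',round(-da/5,2),'dist',np.linalg.norm(d).round(),'yang',a.round(1),'q1,7',np.round([s['joint_positions'][0],s['joint_positions'][6]],2),'F',np.round(s['ft_force'],1))
E
python3 -m crank '[{"tx":432,"ty":-295,"tz":0,"turn":-12.7},{"tx":432,"ty":-295,"tz":0,"turn":-12.7},{"tx":432,"ty":-295,"tz":0,"turn":-12.7},{"tx":432,"ty":-295,"tz":0,"turn":-12.7},{"tx":432,"ty":-295,"tz":0,"turn":-12.7}]' 60
python3 -c "
from h import *
st();go(500,-100,200,-13.7);go(430,150,200,-13.7)"
```

```text
time: 1.62
position: [0.3584, -0.4028, 0.2419]
tool_rot: [2.62, 1.732, -0.0]
ft_force: [0.8, -0.3, 0.0]
grip_width: 0.696
grip_force: 0.0
t 1.62 p [ 0.3584 -0.4028  0.2419] rot [ 2.62   1.732 -0.   ] F [ 0.8 -0.3  0. ] g 0.6957051688996794 0.0
tx ty tz [334.1  11.7  41.7] turn -1.87 dist 337.0 yang -23.1 q1,7 [1.13 0.36] F [ 0.8 -0.3  0. ]
tx ty tz [ 536.7 -150.7   41.4] turn -1.87 dist 559.0 yang -23.1 q1,7 [1.13 0.36] F [ 0.8 -0.3  0. ]
```

```bash
python3 -m crank '[{"tx":62,"ty":2,"tz":0,"turn":-1.87},{"tx":124,"ty":4,"tz":0,"turn":-1.87},{"tx":186,"ty":6,"tz":0,"turn":-1.87},{"tx":248,"ty":9,"tz":0,"turn":-1.87},{"tx":310,"ty":11,"tz":0,"turn":-1.87}]' >/dev/null
python3 -m crank '[{"tx":60,"ty":-20,"tz":10,"turn":0},{"tx":110,"ty":-50,"tz":30,"turn":0},{"tx":160,"ty":-85,"tz":50,"turn":0},{"tx":210,"ty":-120,"tz":70,"turn":0},{"tx":210,"ty":-120,"tz":70,"turn":0}]' >/dev/null
python3 -c "
from h import *
st();go(419,205,120,-13.7);go(419,205,39,-13.7)"
```

```text
t 2.88 p [0.4225 0.1125 0.1706] rot [-2.469 -1.943  0.003] F [ 0.3 -0.6  0.3] g 0.6897175283611742 0.0
tx ty tz [ 89.1 -25.1  50.6] turn 0.02 dist 105.0 yang -13.6 q1,7 [ 0.62 -0.48] F [ 0.3 -0.6  0.3]
tx ty tz [ 89.2 -25.  131.6] turn 0.02 dist 161.0 yang -13.6 q1,7 [ 0.62 -0.48] F [ 0.3 -0.6  0.3]
```

```bash
python3 -m crank '[{"tx":50,"ty":-15,"tz":20,"turn":0},{"tx":89,"ty":-25,"tz":40,"turn":0},{"tx":89,"ty":-25,"tz":80,"turn":0},{"tx":89,"ty":-25,"tz":115,"turn":0},{"tx":89,"ty":-25,"tz":131,"turn":0}]'
python3 -c "
from h import *
go(419,205,39,-13.7)
for c in('top','side'):
  snap(c,c+'1')
  print(ctrl.mark_of(c,'bar_tip')[:1])"
python3 - <<'E'
import cv2,numpy as np
a=cv2.imread('pics/top1.png')[220:320,160:290];b=cv2.imread('pics/side1.png')[200:340,200:380]
cv2.imwrite('pics/c1.png',np.hstack([cv2.resize(a,(400,400),interpolation=2),cv2.resize(b,(400,400))]))
E
```

```text
time: 3.5
position: [0.422, 0.1999, 0.0389]
tool_rot: [-2.477, -1.931, 0.004]
ft_force: [-0.1, -0.4, 0.6]
grip_width: 0.691
grip_force: 0.0
tx ty tz [ 4.2 -4.1 -0.1] turn -0.08 dist 6.0 yang -14.1 q1,7 [ 0.4  -0.98] F [-0.1 -0.4  0.6]
[]
[{'xyz': [0.4133, 0.1933, 0.0273], 'confidence': 0.52}]
```

View pics/c1.png

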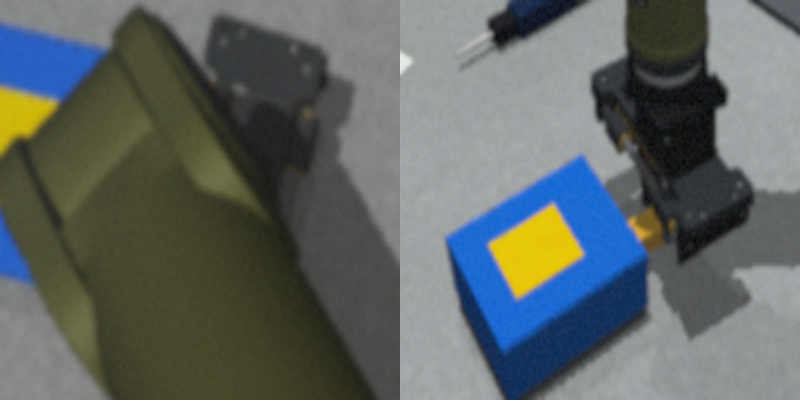

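The side crop shows the fingers straddling the barrel, with the brass visible behind them at (648,232) in the crop. I'll correct the 4 mm lag and grip.

```bash
python3 -m crank '[{"tx":2,"ty":-1,"tz":0,"turn":0},{"tx":2,"ty":-1,"tz":0,"turn":0}]' 60 >/dev/null; python3 -m crank '[{"tx":0,"ty":0,"tz":0,"turn":0},{"tx":0,"ty":0,"tz":0,"turn":0},{"tx":0,"ty":0,"tz":0,"turn":0},{"tx":0,"ty":0,"tz":0,"turn":0},{"tx":0,"ty":0,"tz":0,"turn":0}]' 20 45
python3 -c "
from h import *
go(419,205,39,-13.7);go(423,140,39,-13.7);go(440,60,39,-9)"
```

```text
time: 4.58
position: [0.4216, 0.2031, 0.0404]
tool_rot: [-2.476, -1.933, 0.001]
ft_force: [0.0, -0.8, 1.3]
grip_width: 0.344
grip_force: 44.9
tx ty tz [ 1.2 -3.   1.4] turn -0.07 dist 4.0 yang -14.0 q1,7 [ 0.4  -0.98] F [ 0.  -0.8  1.3]
tx ty tz [-60.9  16.7   1.4] turn -0.07 dist 63.0 yang -14.0 q1,7 [ 0.4  -0.98] F [ 0.  -0.8  1.3]
tx ty tz [-134.4   52.6    1.5] turn -1.01 dist 144.0 yang -14.0 q1,7 [ 0.4  -0.98] F [ 0.  -0.8  1.3]
```

```bash
python3 -m crank '[{"tx":-10,"ty":0,"tz":-4,"turn":0},{"tx":-30,"ty":4,"tz":-6,"turn":-0.2},{"tx":-50,"ty":9,"tz":-6,"turn":-0.5},{"tx":-70,"ty":16,"tz":-6,"turn":-0.8},{"tx":-90,"ty":24,"tz":-6,"turn":-1.2}]'
python3 -m crank '[{"tx":-20,"ty":8,"tz":0,"turn":-0.3},{"tx":-40,"ty":16,"tz":0,"turn":-0.6},{"tx":-60,"ty":24,"tz":0,"turn":-0.8},{"tx":-80,"ty":32,"tz":0,"turn":-0.8},{"tx":-80,"ty":32,"tz":0,"turn":-0.8}]'
python3 -c "
from h import *
go(470,10,39,-4)
snap('side','side2');snap('top','top2')"
python3 - <<'E'
import cv2,numpy as np
a=cv2.imread('pics/top2.png')[180:320,130:330];b=cv2.imread('pics/side2.png')[150:340,200:440]
cv2.imwrite('pics/c2.png',np.hstack([cv2.resize(a,(400,280)),cv2.resize(b,(354,280))]))
E
```

```text
time: 5.2
position: [0.4227, 0.1084, 0.0463]
tool_rot: [2.371, 2.061, -0.002]
ft_force: [0.4, -0.9, -3.4]
grip_width: 0.341
grip_force: 44.9
time: 5.82
position: [0.4434, 0.0241, 0.0464]
tool_rot: [2.302, 2.137, -0.002]
ft_force: [-0.9, 0.3, -3.0]
grip_width: 0.344
grip_force: 44.9
tx ty tz [-12.1  27.5   7.4] turn -0.05 dist 31.0 yang -4.3 q1,7 [ 0.78 -0.34] F [-0.9  0.3 -3. ]
```

View pics/c2.png

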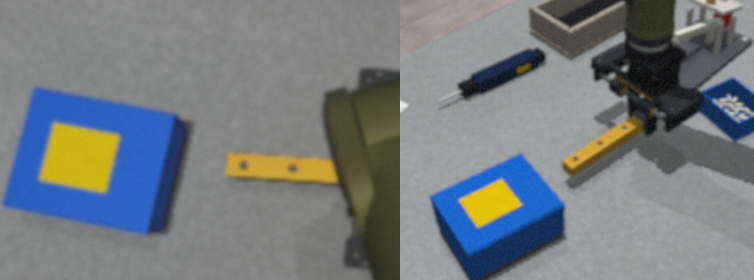

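The bar is out and held level: in the crops its tail is at (230,165) top and (572,165) side, clear of the mouth. I'll carry it to open bench, align it with the rail, lower it and release.

```bash
python3 -c "
from h import *
go(485,10,46,2.2)"
python3 -m crank '[{"tx":-8,"ty":20,"tz":0,"turn":-0.6},{"tx":-16,"ty":42,"tz":0,"turn":-1.3},{"tx":-16,"ty":42,"tz":10,"turn":-1.3},{"tx":-16,"ty":42,"tz":22,"turn":-1.3},{"tx":-16,"ty":42,"tz":24,"turn":-1.3}]'
python3 -m crank '[{"tx":0,"ty":0,"tz":0,"turn":0},{"tx":0,"ty":0,"tz":0,"turn":0}]'
python3 -c "
from h import *
go(485,10,20.5,2.2)"
```

```text
tx ty tz [-13.4  42.8   0.4] turn -1.26 dist 45.0 yang -4.1 q1,7 [ 0.78 -0.34] F [ 0.2 -0.2 -2.7]
time: 6.55
position: [0.4824, 0.0082, 0.0211]
tool_rot: [-2.17, -2.268, 0.003]
ft_force: [0.3, 0.2, -2.2]
grip_width: 0.336
grip_force: 44.9
time: 6.8
position: [0.4846, 0.0076, 0.0228]
tool_rot: [2.173, 2.268, 0.0]
ft_force: [-0.8, -0.5, -2.1]
grip_width: 0.34
grip_force: 44.9
tx ty tz [2.4 0.5 2.3] turn 0.05 dist 3.0 yang 2.5 q1,7 [ 0.73 -0.29] F [-0.8 -0.5 -2.1]
```

```bash
python3 -m crank '[{"tx":0,"ty":0,"tz":1,"turn":0},{"tx":0,"ty":0,"tz":2,"turn":0},{"tx":0,"ty":0,"tz":2,"turn":0}]'
python3 -m crank '[{"tx":0,"ty":0,"tz":0,"turn":0},{"tx":0,"ty":0,"tz":0,"turn":0},{"tx":0,"ty":0,"tz":0,"turn":0},{"tx":0,"ty":0,"tz":0,"turn":0},{"tx":0,"ty":0,"tz":0,"turn":0}]' 60 >/dev/null
python3 -m crank '[{"tx":0,"ty":0,"tz":-40,"turn":0},{"tx":0,"ty":0,"tz":-100,"turn":0},{"tx":-60,"ty":0,"tz":-120,"turn":0},{"tx":-120,"ty":0,"tz":-120,"turn":0},{"tx":-120,"ty":0,"tz":-120,"turn":0}]' >/dev/null
cat >> h.py <<'E'
def bar(c,d,im,x0,x1,y0,y1,z0,z1):
    P=cloud(c,d); x,y,z=np.moveaxis(P,-1,0)
    h=cv2.cvtColor(im,cv2.COLOR_RGB2HSV); n=(x>x0)&(x<x1)&(y>y0)&(y<y1)&(z>z0)&(z<z1)
    Q=P[biggest(n)]; B=P[n&(h[...,0]>10)&(h[...,0]<30)&(h[...,1]>120)]; return Q,B
E
python3 - <<'E'
from h import *
st()
for c in('top','side'):
    im,d=snap(c,c+'3')
    Q,B=bar(c,d,im,.43,.55,-.03,.21,.012,.04); print(len(Q),rect(Q),'brass',len(B),rect(B),np.percentile(B[:,2],[5,50,95]).round(4))
    for q in('bar','bar_tip','bar_tail'): print(q,[(np.round(i['xyz'],4),round(i['confidence'],2)) for i in ctrl.mark_of(c,q)[:1]])
E
```

```text
time: 7.18
position: [0.4845, 0.0074, 0.0205]
tool_rot: [2.174, 2.268, -0.0]
ft_force: [-1.1, -0.8, -2.5]
grip_width: 0.347
grip_force: 44.9
t 8.43 p [ 0.4892 -0.1184  0.1406] rot [ 2.183e+00  2.257e+00 -2.000e-03] F [-0.6  1.5  0.8] g 0.6914013086769677 0.0
982 c [482.   86.8] len 178.9 wid 30.3 ang 91.8 brass 783 c [479.9  97.7] len 156.6 wid 24.0 ang 92.8 [0.0192 0.0227 0.0259]
bar [(array([0.4818, 0.0852, 0.0021]), 0.89)]
bar_tip [(array([ 4.861e-01, -1.800e-03,  1.000e-04]), 0.59)]
bar_tail [(array([ 0.4766,  0.1775, -0.003 ]), 0.62)]
646 c [481.1  88.9] len 180.6 wid 31.7 ang 91.8 brass 497 c [477.1  98.3] len 161.7 wid 24.2 ang 93.1 [0.0139 0.023  0.0258]
bar [(array([0.4564, 0.3287, 0.0026]), 0.71)]
bar_tip [(array([ 0.4838, -0.0038,  0.0046]), 0.78)]
bar_tail [(array([ 0.4767,  0.1729, -0.0017]), 0.7)]
```

View pics/side3.png

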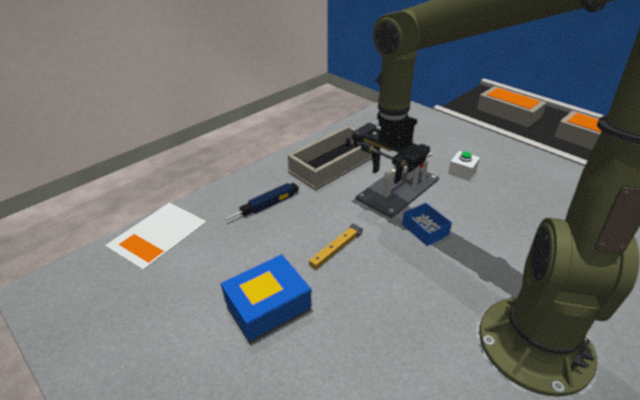

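The side view shows the bar flat on the bench with its tail at (318,262) and barrel at (357,232). Nothing else has been disturbed. Next I take it near the tail.

```bash
python3 -c "
from h import *
go(479.6,135,20.5,2.3)"
python3 -m crank '[{"tx":60,"ty":0,"tz":0,"turn":0},{"tx":120,"ty":0,"tz":0,"turn":0},{"tx":180,"ty":0,"tz":0,"turn":0},{"tx":240,"ty":0,"tz":0,"turn":0},{"tx":250,"ty":0,"tz":0,"turn":0}]'
python3 -c "
from h import *
go(479.6,135,20.5,2.3)"
```

```text
tx ty tz [246.3   1.  120. ] turn 0.06 dist 274.0 yang 2.6 q1,7 [1.  0.1] F [ 0.1 -0.2  0.2]
time: 9.45
position: [0.4777, 0.1432, 0.141]
tool_rot: [-2.162, -2.278, -0.003]
ft_force: [0.1, -0.8, -0.5]
grip_width: 0.684
grip_force: 0.0
tx ty tz [ -8.6   1.4 120.5] turn 0.14 dist 121.0 yang 3.0 q1,7 [ 0.65 -0.44] F [ 0.1 -0.8 -0.5]
```

```bash
python3 -m crank '[{"tx":-5,"ty":1,"tz":30,"turn":0.1},{"tx":-5,"ty":1,"tz":70,"turn":0.1},{"tx":-5,"ty":1,"tz":100,"turn":0.1},{"tx":-5,"ty":1,"tz":118,"turn":0.1},{"tx":-5,"ty":1,"tz":120,"turn":0.1}]' >/dev/null
python3 -m crank '[{"tx":0,"ty":0,"tz":0,"turn":0},{"tx":0,"ty":0,"tz":0,"turn":0},{"tx":0,"ty":0,"tz":0,"turn":0},{"tx":0,"ty":0,"tz":0,"turn":0},{"tx":0,"ty":0,"tz":0,"turn":0}]' 15 5
python3 -c "
from h import *
go(479.6,135,20.5,2.3)"
```

```text
time: 10.7
position: [0.4799, 0.1323, 0.0207]
tool_rot: [-2.183, -2.259, 0.001]
ft_force: [-1.6, 0.1, 2.4]
grip_width: 0.274
grip_force: 5.0
tx ty tz [ 2.7 -0.2  0.2] turn -0.07 dist 3.0 yang 2.0 q1,7 [ 0.52 -0.6 ] F [-1.6  0.1  2.4]
```

```bash
python3 -m crank '[{"tx":0,"ty":0,"tz":-6,"turn":0},{"tx":0,"ty":0,"tz":-12,"turn":0},{"tx":-1,"ty":0,"tz":-18,"turn":0},{"tx":-2,"ty":0,"tz":-24,"turn":0},{"tx":-4,"ty":0,"tz":-31,"turn":0}]'
python3 -m crank '[{"tx":0,"ty":0,"tz":0,"turn":0},{"tx":0,"ty":0,"tz":0,"turn":0}]'
cat >> h.py <<'E'
def pitch(c,name,x0,x1,y0,y1,z0,z1):
    im,d=snap(c,name); Q,B=bar(c,d,im,x0,x1,y0,y1,z0,z1)
    if len(B)<30: print('few',len(B)); return
    # top-face line: highest points per y-slice
    t,zz,xx=[],[],[]
    for y in np.arange(B[:,1].min()+.004,B[:,1].max()-.002,.006):
        s=B[abs(B[:,1]-y)<.003]
        if len(s)>4: t.append(y);zz.append(np.percentile(s[:,2],75));xx.append((s[:,0].min()+s[:,0].max())/2)
    g=np.polyfit(t,zz,1); f=np.polyfit(t,xx,1)
    print(c,len(B),'pitch',np.degrees(np.arctan(g[0])).round(1),'resid',np.std(np.polyval(g,t)-zz).round(4),'yaw slope deg',np.degrees(np.arctan(f[0])).round(1),'y',min(t),max(t),'z',np.round(zz,3)[[0,-1]])
E
python3 - <<'E'
from h import *
st()
for c in('side','top'): pitch(c,c+'4',.44,.53,-.02,.2,.015,.09)
E
```

```text
time: 11.32
position: [0.4803, 0.1283, 0.052]
tool_rot: [2.183, 2.259, -0.0]
ft_force: [-0.0, -0.6, -2.2]
grip_width: 0.277
grip_force: 5.0
time: 11.58
position: [0.4806, 0.1285, 0.0517]
tool_rot: [2.183, 2.259, 0.001]
ft_force: [0.0, 0.0, -0.9]
grip_width: 0.276
grip_force: 5.0
t 11.57 p [0.4806 0.1285 0.0517] rot [2.183e+00 2.259e+00 1.000e-03] F [ 0.   0.  -0.9] g 0.2758341803973722 5.000629802420917
side 217 pitch 20.6 resid 0.0034 yaw slope deg 2.7 y 0.09785172448918178 0.16985172448918184 z [0.034 0.061]
top 171 pitch 13.4 resid 0.0003 yaw slope deg 9.0 y 0.021612440437567847 0.05161244043756784 z [0.028 0.035]
```

View pics/side4.png

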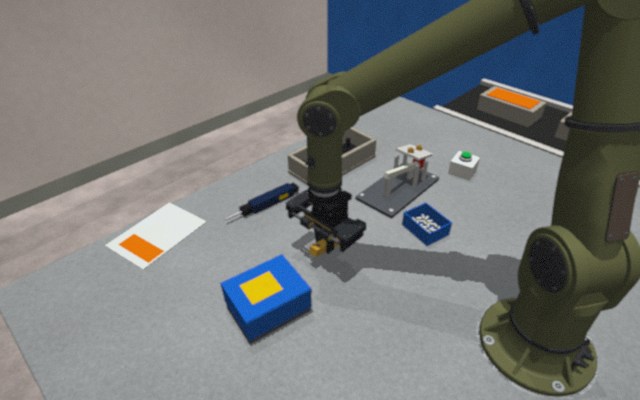

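The side view shows the tail raised at (320,247) with the barrel still on the bench, a pitch of roughly 14°. I'll lock the grip, lift, and go uphill of the bridge.

```bash
python3 -m crank '[{"tx":0,"ty":0,"tz":0,"turn":0},{"tx":0,"ty":0,"tz":0,"turn":0},{"tx":0,"ty":0,"tz":-30,"turn":0},{"tx":0,"ty":0,"tz":-80,"turn":0},{"tx":0,"ty":0,"tz":-130,"turn":0}]' - 50
python3 -m crank '[{"tx":-40,"ty":7,"tz":0,"turn":0},{"tx":-80,"ty":15,"tz":0,"turn":0},{"tx":-120,"ty":24,"tz":0,"turn":0},{"tx":-160,"ty":32,"tz":0,"turn":0},{"tx":-190,"ty":38,"tz":0,"turn":0}]' >/dev/null
python3 -m crank '[{"tx":0,"ty":0,"tz":0,"turn":0}]'
python3 - <<'E'
from h import *
go(517.8,-103.6,142,2.2)
for c in('side','top'): pitch(c,c+'5',.48,.56,-.24,.0,.09,.22)
E
```

```text
time: 12.3
position: [0.4794, 0.1284, 0.1822]
tool_rot: [-2.182, -2.258, 0.002]
ft_force: [0.4, -0.5, -2.4]
grip_width: 0.273
grip_force: 50.0
time: 13.05
position: [0.5242, -0.0635, 0.1806]
tool_rot: [-2.188, -2.252, 0.002]
ft_force: [0.4, -0.6, -2.6]
grip_width: 0.27
grip_force: 50.0
tx ty tz [-39.9  -7.5  38.6] turn -0.11 dist 56.0 yang 1.6 q1,7 [ 0.93 -0.04] F [ 0.4 -0.6 -2.6]
side 289 pitch 13.9 resid 0.0022 yaw slope deg 0.8 y -0.13482791260507676 -0.02082791260507666 z [0.165 0.188]
top 113 pitch 9.7 resid 0.0 yaw slope deg -1.7 y -0.029077236380998097 -0.023077236380998095 z [0.192 0.193]
```

View pics/side5.png

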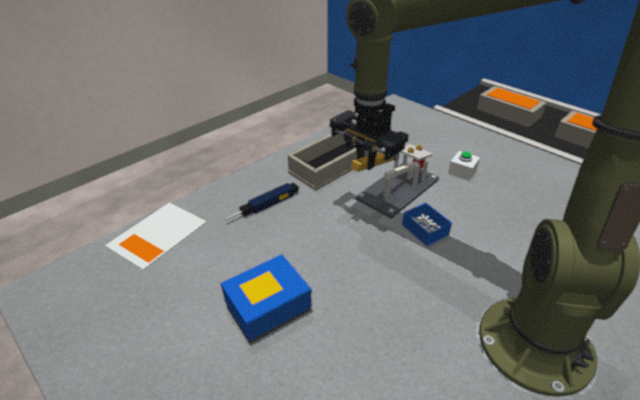

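The bar hangs barrel-down just uphill of the bridge, seen at (360–385,160), held with the right pitch. I'll go to the pre-insertion point and check the height against the rail.

```bash
python3 -m crank '[{"tx":-10,"ty":-3,"tz":8,"turn":-0.1},{"tx":-22,"ty":-6,"tz":18,"turn":-0.1},{"tx":-34,"ty":-7,"tz":30,"turn":-0.1},{"tx":-34,"ty":-7,"tz":36,"turn":-0.1},{"tx":-34,"ty":-7,"tz":36,"turn":-0.1}]' >/dev/null
python3 -m crank '[{"tx":0,"ty":0,"tz":0,"turn":0}]'
python3 - <<'E'
from h import *
go(521.1,-190.5,109,2.2)
for c in('side','top'): pitch(c,c+'6',.49,.55,-.24,-.03,.095,.2); print([(np.round(i['xyz'],4),round(i['confidence'],2)) for q in('bar_tip','bar_tail') for i in ctrl.mark_of(c,q)[:1]])
a=cv2.imread('pics/side6.png')[110:230,320:460]; b=cv2.imread('pics/top6.png')[180:280,370:510]
cv2.imwrite('pics/c6.png',np.hstack([cv2.resize(a,(490,420)),cv2.resize(b,(300,420))]))
E
```

```text
time: 13.9
position: [0.5192, -0.0938, 0.1458]
tool_rot: [2.172, 2.269, 0.001]
ft_force: [0.1, 0.4, -3.0]
grip_width: 0.268
grip_force: 50.0
tx ty tz [-96.7  -2.4  36.8] turn 0.06 dist 103.0 yang 2.5 q1,7 [0.96 0.01] F [ 0.1  0.4 -3. ]
side 253 pitch 13.8 resid 0.0043 yaw slope deg -1.1 y -0.1643674910613221 -0.05036749106132199 z [0.131 0.152]
[(array([ 0.5234, -0.2221,  0.0884]), 0.74), (array([ 0.5189, -0.0496,  0.1355]), 0.57)]
top 123 pitch 2.5 resid 0.0006 yaw slope deg -2.1 y -0.06496683239613732 -0.05296683239613732 z [0.157 0.157]
[(array([ 0.5186, -0.0511,  0.1338]), 0.71)]
```

View pics/c6.png

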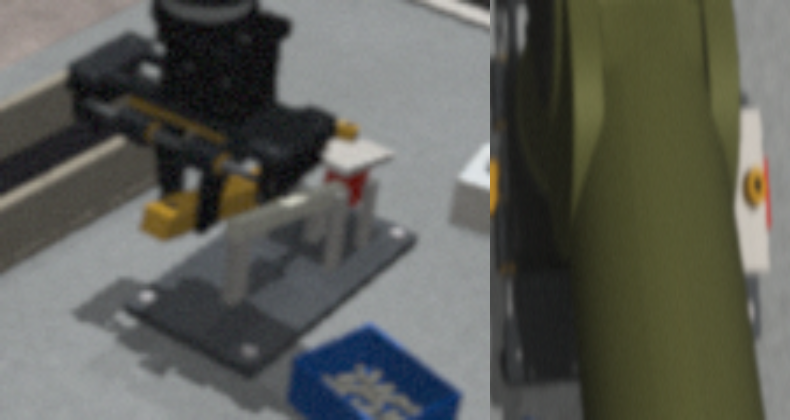

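The marks put the bar at a 15.0° pitch with its underside about 10 mm above the rail. The crop shows it in line above the rail, with the barrel just short of the bridge. I'll lower 7 mm, shift 2 mm, then slide in along the slope.

```bash
python3 -m crank '[{"tx":0,"ty":-2,"tz":3,"turn":0},{"tx":0,"ty":-2,"tz":7,"turn":0},{"tx":0,"ty":-2,"tz":7,"turn":0},{"tx":-12,"ty":-2,"tz":10.2,"turn":0},{"tx":-24,"ty":-2,"tz":13.4,"turn":0}]'
python3 -m crank '[{"tx":-11,"ty":0,"tz":3,"turn":0},{"tx":-22,"ty":0,"tz":6,"turn":0},{"tx":-33,"ty":0,"tz":9,"turn":0},{"tx":-33,"ty":0,"tz":9,"turn":0}]'
python3 -c "
from h import *
go(521.1,-190.5,109,2.2)
for c in('side','top'): snap(c,c+'7');print([(q,np.round(i['xyz'],4),round(i['confidence'],2)) for q in('bar_tip','bar_tail') for i in ctrl.mark_of(c,q)[:1]])"
```

```text
time: 14.82
position: [0.518, -0.1198, 0.1319]
tool_rot: [2.174, 2.268, -0.001]
ft_force: [0.5, -1.0, -3.4]
grip_width: 0.271
grip_force: 50.0
time: 15.32
position: [0.5191, -0.1528, 0.1227]
tool_rot: [-2.175, -2.266, 0.0]
ft_force: [-0.4, -0.1, -2.1]
grip_width: 0.269
grip_force: 50.0
tx ty tz [-37.8   0.5  13.7] turn 0.03 dist 40.0 yang 2.3 q1,7 [1.01 0.08] F [-0.4 -0.1 -2.1]
[('bar_tip', array([ 0.5223, -0.2827,  0.0695]), 0.58), ('bar_tail', array([ 0.5179, -0.1077,  0.1107]), 0.48)]
[('bar_tail', array([ 0.5187, -0.1069,  0.11  ]), 0.58)]
```

```bash
python3 -m crank '[{"tx":-10,"ty":0,"tz":2.7,"turn":0},{"tx":-20,"ty":0,"tz":5.4,"turn":0},{"tx":-28,"ty":0,"tz":7.5,"turn":0},{"tx":-28,"ty":0,"tz":7.5,"turn":0},{"tx":-28,"ty":0,"tz":7.5,"turn":0}]'
python3 -m crank '[{"tx":0,"ty":0,"tz":1,"turn":0},{"tx":0,"ty":0,"tz":2,"turn":0},{"tx":0,"ty":0,"tz":2.5,"turn":0},{"tx":0,"ty":0,"tz":2.5,"turn":0}]'
python3 -c "
from h import *
go(521.1,-190.5,109,2.2)"
```

```text
time: 16.25
position: [0.5206, -0.1791, 0.1156]
tool_rot: [-2.173, -2.268, -0.0]
ft_force: [0.0, 0.8, -2.9]
grip_width: 0.267
grip_force: 50.0
time: 16.75
position: [0.5205, -0.1794, 0.1131]
tool_rot: [2.173, 2.269, -0.0]
ft_force: [-0.2, -1.1, -2.9]
grip_width: 0.269
grip_force: 50.0
tx ty tz [-11.2   0.1   4.1] turn 0.05 dist 12.0 yang 2.5 q1,7 [1.03 0.11] F [-0.2 -1.1 -2.9]
```

```bash
for i in 1 2 3; do python3 -m crank '[{"tx":0,"ty":0,"tz":0.4,"turn":0},{"tx":0,"ty":0,"tz":0.7,"turn":0},{"tx":0,"ty":0,"tz":0.7,"turn":0}]' | grep -E "position|ft"; done
```

```text
position: [0.5205, -0.1795, 0.1125]
ft_force: [0.7, -0.6, -2.4]
position: [0.5206, -0.1795, 0.1123]
ft_force: [-3.0, 1.0, 5.5]
position: [0.5206, -0.1795, 0.1123]
ft_force: [-4.9, -0.0, 11.5]
```

```bash
python3 -m crank '[{"tx":0,"ty":0,"tz":-0.5,"turn":0},{"tx":0,"ty":0,"tz":-0.5,"turn":0},{"tx":0,"ty":0,"tz":-0.5,"turn":0}]' - 6
python3 -m crank '[{"tx":0,"ty":0,"tz":0,"turn":0},{"tx":0,"ty":0,"tz":0,"turn":0}]' - 15
for i in 1 2; do python3 -m crank '[{"tx":-1.5,"ty":0,"tz":0.4,"turn":0},{"tx":-3,"ty":0,"tz":0.8,"turn":0},{"tx":-3,"ty":0,"tz":0.8,"turn":0}]' | grep -E "position|ft"; done
python3 -c "
from h import *
for c in('side','top'): snap(c,c+'8');print([(q,np.round(i['xyz'],4),round(i['confidence'],2)) for q in('bar_tip','bar_tail') for i in ctrl.mark_of(c,q)[:1]])"
```

```text
time: 18.25
position: [0.5207, -0.1795, 0.1122]
tool_rot: [2.173, 2.268, -0.001]
ft_force: [-3.3, 0.1, 5.9]
grip_width: 0.277
grip_force: 6.0
time: 18.5
position: [0.5207, -0.1795, 0.1122]
tool_rot: [2.173, 2.268, -0.001]
ft_force: [-3.7, 1.7, 5.9]
grip_width: 0.274
grip_force: 15.0
position: [0.5218, -0.1819, 0.1116]
ft_force: [-1.2, 2.0, 5.2]
position: [0.5223, -0.1848, 0.1108]
ft_force: [-0.4, 1.1, 4.3]
[('bar_tip', array([ 0.5243, -0.3141,  0.0581]), 0.7), ('bar_tail', array([ 0.5205, -0.1385,  0.1005]), 0.72)]
[('bar_tail', array([ 0.5218, -0.1356,  0.101 ]), 0.62)]
```

```bash
for i in 1 2 3; do python3 -m crank '[{"tx":-0.8,"ty":-0.3,"tz":0.2,"turn":0},{"tx":-1.6,"ty":-0.3,"tz":0.4,"turn":0},{"tx":-1.6,"ty":-0.3,"tz":0.4,"turn":0}]' | grep -E "position|ft"; done
```

```text
position: [0.522, -0.1864, 0.1104]
ft_force: [0.2, 2.4, 5.1]
position: [0.5217, -0.1881, 0.1099]
ft_force: [0.8, 2.0, 5.3]
position: [0.5215, -0.1897, 0.1095]
ft_force: [0.1, 3.1, 5.2]
```

```bash
for i in 1 2 3; do python3 -m crank '[{"tx":-0.5,"ty":0,"tz":0.15,"turn":0},{"tx":-1,"ty":0,"tz":0.3,"turn":0},{"tx":-1,"ty":0,"tz":0.3,"turn":0}]' | grep -E "position|ft"; done
python3 -c "
from h import *
for c in('side','top'): snap(c,c+'9');print([(q,np.round(i['xyz'],4),round(i['confidence'],2)) for q in('bar_tip','bar_tail','stop') for i in ctrl.mark_of(c,q)[:1]])"
```

```text
position: [0.5215, -0.1899, 0.1094]
ft_force: [-1.0, 3.8, 7.3]
position: [0.5215, -0.1899, 0.1094]
ft_force: [-2.1, 6.7, 10.7]
position: [0.5215, -0.19, 0.1094]
ft_force: [-2.8, 7.1, 13.2]
[('bar_tip', array([ 0.5263, -0.3179,  0.0545]), 0.63), ('bar_tail', array([ 0.5184, -0.1456,  0.0999]), 0.48), ('stop', array([ 0.5271, -0.3204,  0.0591]), 0.35)]
[('bar_tail', array([ 0.5244, -0.1459,  0.0988]), 0.76)]
```

```bash
for i in 1 2; do python3 -m crank '[{"tx":-0.4,"ty":0,"tz":-0.2,"turn":0},{"tx":-0.8,"ty":0,"tz":-0.2,"turn":0},{"tx":-0.8,"ty":0,"tz":-0.2,"turn":0}]' - 30| grep -E "position|ft"; done
```

```text
position: [0.5215, -0.19, 0.1094]
ft_force: [-2.8, 9.3, 11.1]
position: [0.5215, -0.1901, 0.1094]
ft_force: [-1.4, 10.5, 10.8]
```

```bash
python3 -m crank '[{"tx":-0.8,"ty":0,"tz":-0.1,"turn":0},{"tx":-1.5,"ty":0,"tz":-0.2,"turn":0},{"tx":-1.5,"ty":0,"tz":-0.2,"turn":0},{"tx":-1.5,"ty":0,"tz":-0.2,"turn":0}]' | grep -E "position|ft"
# unload: grip low, then open
python3 -m crank '[{"tx":0,"ty":0,"tz":0,"turn":0},{"tx":0,"ty":0,"tz":0,"turn":0}]' - 4 | grep -E "position|ft|grip"
python3 -m crank '[{"tx":0,"ty":0,"tz":0,"turn":0},{"tx":0,"ty":0,"tz":0,"turn":0},{"tx":0,"ty":0,"tz":0,"turn":0},{"tx":0,"ty":0,"tz":0,"turn":0},{"tx":0,"ty":0,"tz":0,"turn":0}]' 45| grep -E "position|ft|grip"
python3 -m crank '[{"tx":0,"ty":0,"tz":-10,"turn":0},{"tx":0,"ty":0,"tz":-30,"turn":0},{"tx":5,"ty":0,"tz":-60,"turn":0},{"tx":20,"ty":0,"tz":-100,"turn":0},{"tx":60,"ty":0,"tz":-130,"turn":0}]' | grep -E "position|ft"
python3 -m crank '[{"tx":62,"ty":0,"tz":0,"turn":0},{"tx":124,"ty":0,"tz":0,"turn":0},{"tx":186,"ty":0,"tz":0,"turn":0},{"tx":230,"ty":0,"tz":0,"turn":0},{"tx":230,"ty":0,"tz":0,"turn":0}]' | grep -E "position|ft"
python3 - <<'E'
from h import *
for c in('side','top'):
    pitch(c,c+'a',.49,.56,-.34,-.1,.06,.14);print([(q,np.round(i['xyz'],4),round(i['confidence'],2)) for q in('bar_tip','bar_tail','driver','screw_tray','armrest') for i in ctrl.mark_of(c,q)[:1]])
a=cv2.imread('pics/sidea.png')[120:230,330:460]; b=cv2.imread('pics/topa.png')[180:280,370:510]
cv2.imwrite('pics/ca.png',np.hstack([cv2.resize(a,(390,330)),cv2.resize(b,(400,330))]))
E
```

```text
position: [0.5215, -0.1901, 0.1094]
ft_force: [-3.0, 12.9, 10.9]
position: [0.5217, -0.1935, 0.1085]
ft_force: [1.5, 5.2, 2.5]
grip_width: 0.273
grip_force: 4.0
position: [0.5203, -0.1965, 0.1084]
ft_force: [0.9, -0.7, 0.9]
grip_width: 0.514
grip_force: 0.0
position: [0.5185, -0.1378, 0.2416]
ft_force: [0.3, 0.5, -0.6]
position: [0.5074, 0.0986, 0.2403]
ft_force: [-0.0, -0.9, -0.6]
side 332 pitch 13.7 resid 0.0071 yaw slope deg -0.7 y -0.2852404097322191 -0.14724040973221897 z [0.078 0.119]
[('bar_tip', array([ 0.5265, -0.3204,  0.0539]), 0.62), ('bar_tail', array([ 0.518 , -0.1431,  0.099 ]), 0.65), ('driver', array([ 0.7461,  0.115 , -0.0008]), 0.84), ('screw_tray', array([ 0.3597, -0.1305, -0.0005]), 0.61), ('armrest', array([ 7.539e-01, -1.867e-01,  4.000e-04]), 0.72)]
top 772 pitch 0.8 resid 0.0092 yaw slope deg -2.0 y -0.3193529640111511 -0.15135296401115095 z [0.114 0.122]
[('bar_tail', array([ 0.52  , -0.143 ,  0.0959]), 0.94), ('screw_tray', array([ 0.3632, -0.1326,  0.0022]), 0.64), ('armrest', array([ 0.7514, -0.188 ,  0.0022]), 0.8)]
```

View pics/ca.png

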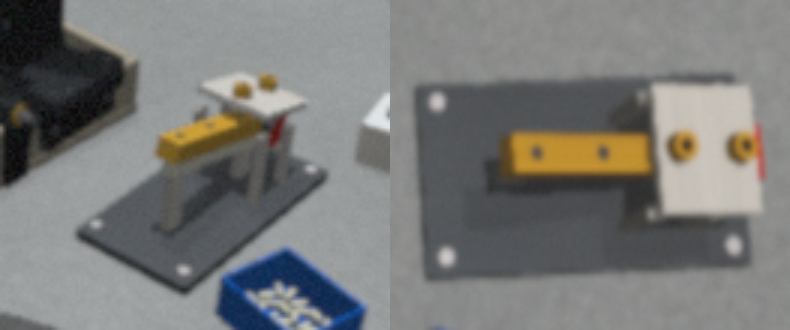

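The crops show the bar lying centred along the rail at the rail's slope. Its tail is at (505,150) in the crop, where a seated bar should have it, its barrel is under the bridge at the red stop, and the robot is clear.

```bash
python3 -c "
from h import *
st(); print(ctrl.close_job())"
```

```text
t 26.18 p [0.508  0.093  0.2384] rot [-2.174 -2.268  0.   ] F [-0.   0.7  0.3] g 0.5127554162742022 0.0
the job is handed in; nothing more can be done
None
```

The hinge bar was drawn out, put down, regrasped and laid along the rail, barrel end downhill under the bridge. I pressed it against the red stop with an estimated 16 N and left it lying there; the job was handed in at about 26 s with the robot clear, and camera checks showed no shift in the screwdriver, tray or armrest.

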